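# Roll the pattern roller home with the paddle

### The job

Take the wooden paddle from its slotted rest and use its blade to roll the fragile plaster roller up the sloping track, over the low steel ridge and into the cradle. When it reaches the rubber-faced end stop, press it there lightly with the paddle, at about 5 N for a full second, and at no time push the roller with more than 8 N or touch it with the gripper. Then stand the paddle upright in the slot of its rest again and let go, leaving the roller lying in the cradle and the other things where they are.

Things in the scene. Friction and masses are not known exactly. Their poses are not given: they have to be found in the camera images.
- track: Fixed wooden track, 102 x 270 mm. Origin: centre of its underside, on the worktop; +y runs along it uphill, x across, z up. Its floor rises 0.05 rad towards +y: height 26 mm + 0.05 y. Side rails 12 mm above the floor, 82 mm apart inside. A chock bar 5 mm high lies across the floor at the low end, y = -130 to -120 mm; the roller starts against it, middle at y of about -107 mm.
- roller: Plaster pattern roller: cylinder of 44 mm diameter with fine rings, barrel 76 mm long, 84 over the end bosses, 0.2 to 0.4 kg. Origin: its middle, on its axis (its x, lying across the track); y and z turn as it rolls. It lies on the track's floor, its axis 22 mm above it, and rolls with slight drag.
- seat (a point): Point on the cradle, 22 mm above the floor at mid-width: the roller's middle when it lies in the cradle touching the end stop with the stop screwed fully in; axes as track. The cradle is clamped elsewhere along the track each time (38 to 84 mm uphill of the track's origin). The stop may be set up to 12 mm further uphill; this is not measured and is found by feel.
- rest: Fixed wooden rest for the paddle, 82 (x) x 48 (y) x 22 mm. Origin: centre of its underside. Its open-topped slot is 66 mm along x, 19 mm along y, and its floor is 6 mm above the worktop (16 mm deep).
- paddle: Wooden paddle, 0.1 kg, upright in the rest, blade along the slot. Origin: centre of the blade's lower edge; z up the handle. Blade 60 mm wide (x), 14 thick (y), z = 0 to 38 mm, its smooth waxed faces look along +y and -y (use either). Square handle 22 x 22 mm above it, up to z = 100 mm; pinch it from above at z of about 70 mm.
- glazed_bowl: Small round bowl, 68 mm wide, 47 mm high; bystander. Origin: centre of its underside.
- clay_lump: Lump of clay, about 41 x 44 x 36 mm; bystander. Origin: centre of its underside.
- stamp: White plaster stamp with a knob, 42 mm wide, 52 mm high; bystander. Origin: centre of its underside.
- ridge (a point): Middle of the crest of the cradle's ridge, a round steel bar across the floor, 2.5 mm high, 13 mm downhill of seat. Rolling over it takes 1 to 5 N; the roller then drops between ridge and stop and is kept there, its middle 2 mm downhill to 12 mm uphill of seat.
- cradle: The cradle clamped on the track: steel side cheeks, the ridge bar, and uphill of it the end stop, an upright wooden bar with a rubber face across the track, top 36 mm above the floor. The face is 22 to 34 mm uphill of this origin (unmeasured setting) and hardly yields: 0.1 to 0.2 mm per newton, roller and paddle included. Origin and axes as seat.

How it is judged:
By the outcome, as a careful person would: the job done as asked, in the order asked, and still so for the second after the job is handed in, with the robot touching nothing.
It also fails if it takes over 67 s, if anything falls off the work surface, if the arm or the gripper's body presses on something with over 40 N, if the wrist force passes 120 N, or if a joint passes its speed limit or range.

### The arm

A 6-joint arm with a two-finger parallel gripper is mounted at the origin on the work surface; the furniture and walls round the work are solid. World frame = base frame: x ahead of the robot, y to its left, z up, the work surface at z = 0. Lengths are in m, angles in rad, forces in N, time in s.
With the tool pointing down it reaches from about 0.375 to 0.975 m from the base axis. Payload 3.8 kg.
Tool frame: the origin (TCP) lies at the very end of the fingers, on their centre line; the grasp point (between the pads) lies 19 mm behind it; z points along the fingers, y is the direction in which the jaws open and shut (so a half turn about z gives the same grasp; the last joint's range is limited). The gripper opens to 85 mm and grips with 20 to 120 N. Pads are 22 mm wide; open, the fingers measure 114 mm over their backs; the gripper's body (76 mm by 85 mm) begins 54 mm behind the grasp point. The pads swing forward as they close: fully open they stand 13 mm farther back than shut.
Start: joints at [-1.304, 0.264, 1.604, -0, 1.274, -0.037], TCP at [0.202, -0.644, 0.231] pointing down, gripper open.
Joint ranges: [-2.63, 2.63], [-0.94, 2.18], [0.31, 2.57], [-1.31, 4.45], [0, 2.66], [-2.55, 2.55]. Speed limits (rad/s): [2.57, 2.57, 3.14, 3.14, 3.14, 3.14].

### API

Orientations are given as a rotation vector (axis times angle).
In Python, from workcell import bot, viewer gives the robot as it stands.
- The arm moves only by the tool jog_arm, never from a script. Its argument "motion" is a list of rows, each an object of numbers: "dx", "dy", "dz": the shift along the world's x, y, z in cm; "turn": the turn about the world's z in rad. A call has 1 to 12 rows; each row shifts and turns the commanded pose from where the row before left it; what a row does not reach is not made up. A row lasts 1/12 s, in which the tool goes at most 41.7 mm and 7.16 degrees, less where a joint would pass 70% of its speed; a pose out of reach is approached as far as the arm can. A call is refused whole if a number of a shift passes 4.17 or a number of a turn 0.125, either way. A call with a gripper value outside its range is refused whole. "fingers" is the finger opening in cm, from 0 to 8.54, set as the call begins (left out, the last holds). The fingers move at their own pace and stop on an object; "grip_force" is the grip in N (left out, the last holds). Time passes only in rows, so rows that do not move let the fingers close. It gives the time, the measured TCP pose, the force and the opening at its end, in the units of the state.
- bot.read_state(): the state, without advancing time (a new reading comes with each control period).
- viewer.read_camera(name): name is "side" or "top" or "wrist"; returns (picture, depth): 480x640x3 uint8, red, green, blue; 480x640 float32, m along the optical axis (not along the pixel's ray), 0 where there is no reading.
- viewer.camera_info(name): a dict with "vertical_fov" (degrees; the focal length in pixels is half the picture's height over the tangent of half this angle, whatever the lens; pixels are square), "cx", "cy" (the principal point, pixels), "R" (3x3) and "t" (3): a world point X has camera coordinates R X + t. Camera axes: x right, y down, z forward; pixel columns grow to the right and rows downward; lengths in m; the calibration is good to about 2 mm. A picture is of the moment at which its call begins: read the wrist's pose just before it. camera_info takes no time and is no camera call; for the wrist camera it gives the pose at the moment of the call.
- bot.finish_job(): hands the job in, once; it reports no verdict.
The state is a dict: "time": time; "q": joint angles; "joint_vel": joint speeds; "joint_torque": joint torques, N m; "tool_pos": TCP position; "tcp_rot": TCP orientation; "wrist_force": force on the tool from outside, world axes, zero at the start; "torque": the same for the moment, N m; "width": opening from 0.0 (shut) to 1.0 (fully open).
Only numpy, scipy, OpenCV 4.12 (cv2) and the standard library are available. Lean on these libraries where they do the work, as an engineer would, in place of code of your own. Each camera call takes 0.05 s, during which the arm holds its last target. There are 200 camera calls.

## Working session

There is one attempt and no reset: what is moved stays moved. The work goes in short steps, Python scripts to look and compute and a tool call to move; the robot and the scene stay as the last step left them, time stands still between calls to the robot, and variables do not carry over. Pictures are saved under pics/ and viewed, about 8 in all and at most 12, crops included, and the job is handed in when it is done.

Besides the shell and the picture viewer there is one more tool, called after ">>>" by a JSON object that holds its "op" and its "data", one argument or row to a line. jog_arm: Moves the arm, as the interface text tells. Its arguments: {"type":"object","properties":{"motion":{"type":"array"},"fingers":{"type":"number"},"grip_force":{"type":"number"}},"required":["motion"]}

```bash
mkdir -p pics
cat > h.py <<'E'
import numpy as np, cv2
from workcell import bot, viewer
def shot(n,f):
    i=viewer.camera_info(n); p,d=viewer.read_camera(n)
    cv2.imwrite('pics/'+f+'.png',p[:,:,::-1]); np.savez('pics/'+f+'.npz',p=p,d=d,R=i['R'],t=i['t'],c=[i['cx'],i['cy'],240/np.tan(np.radians(i['vertical_fov']/2))])
def load(f):
    return np.load('pics/'+f+'.npz')
def world(z):
    v,u=np.mgrid[:480,:640]; cx,cy,F=z['c']; d=z['d']
    P=np.stack([(u-cx)/F*d,(v-cy)/F*d,d],-1)
    W=(P-z['t'])@z['R']; W[d==0]=np.nan; return W
def ray(z,u,v,h):
    cx,cy,F=z['c']; r=z['R'].T@np.array([(u-cx)/F,(v-cy)/F,1]); o=-z['R'].T@z['t']
    return o+r*(h-o[2])/r[2]
def proj(z,X):
    c=z['R']@np.array(X)+z['t']; return z['c'][:2]+z['c'][2]*c[:2]/c[2]
E
python3 - <<'E'
from h import *
print(bot.read_state())
for n in('top','side'):
    shot(n,n+'0'); z=load(n+'0'); print(n,-z['R'].T@z['t'],z['R'].round(3),z['c'])
a=cv2.imread('pics/top0.png')
E
```

```text
{'time': 0.0, 'q': array([-1.30390792e+00,  2.64783005e-01,  1.60534767e+00, -1.12535357e-05,
        1.27369441e+00, -3.69354504e-02]), 'joint_vel': array([ 0.00076887, -0.00212801, -0.00172734,  0.00074122,  0.00088926,
        0.00071572]), 'joint_torque': array([-1.63609271e-03, -5.15113521e+01, -3.67315328e+01, -7.83326777e-05,
        1.29048864e-02,  5.69857590e-06]), 'tool_pos': array([ 0.20172332, -0.64340218,  0.22995612]), 'tcp_rot': array([-3.10322093e+00, -4.75081641e-01,  4.18790093e-04]), 'wrist_force': array([-0.88866858, -0.32606626, -0.07258056]), 'torque': array([-0.03089314, -0.04277977, -0.00026757]), 'width': 0.9957679276918723}
top [ 0.37629708 -0.23555947  0.89277138] [[-0.028 -0.999  0.023]
 [-0.991  0.025 -0.134]
 [ 0.133 -0.026 -0.991]] [324.98214796 234.74718485 475.54155265]
side [ 0.37334383 -0.93421284  0.54341972] [[ 0.989 -0.148  0.015]
 [-0.068 -0.54  -0.839]
 [ 0.132  0.828 -0.545]] [322.44180968 233.28913564 500.57258862]
```

View pics/top0.png

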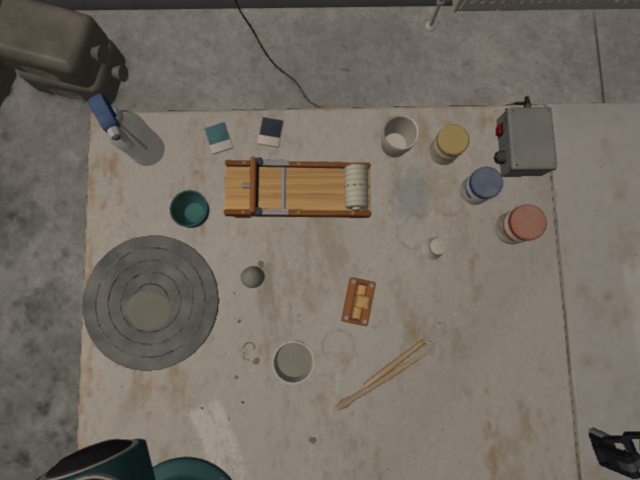

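View pics/side0.png

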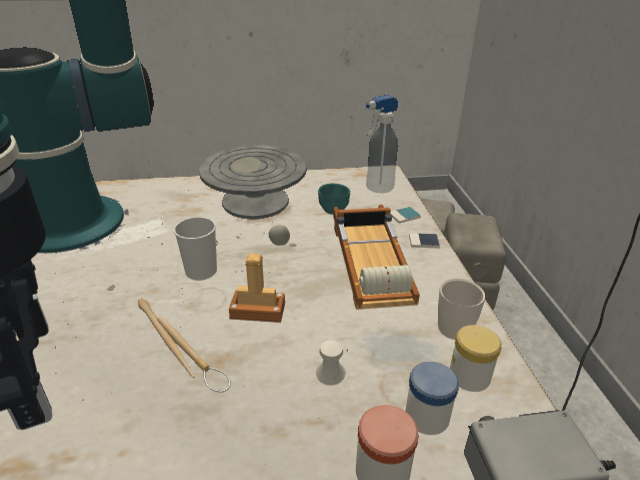

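The top view shows the track at columns 225–370, rows 160–217, with its uphill end on the left (+y). The roller is at about (357,186), the rest and paddle at about (359,301), the stop bar at column 253 and the ridge at column 283. Next I measure these.

```bash
cat > m.py <<'E'
from h import *
z=load('top0'); W=world(z); p=z['p']
def box(r0,r1,c0,c1,lo,hi,n):
    w=W[r0:r1,c0:c1].reshape(-1,3); w=w[(w[:,2]>lo)&(w[:,2]<hi)]
    r=cv2.minAreaRect((w[:,:2]*1000).astype(np.float32)); print(n,len(w),np.round(r[0],1),np.round(r[1],1),round(r[2],2),'z',np.percentile(w[:,2],[5,50,95]).round(4)); return w
print('table z',np.nanmedian(W[230:250,300:330,2]))
box(145,235,210,385,.015,.2,'track')
box(265,335,330,385,.012,.2,'rest')
box(265,335,330,385,.028,.2,'paddle');box(265,335,330,385,.085,.2,'handle')
box(160,215,335,375,.05,.2,'roller')
box(150,225,240,265,.055,.2,'stop')
# edges of rest by colour, in side view too
hsv=cv2.cvtColor(p,cv2.COLOR_RGB2HSV)
print(hsv[301,350],hsv[301,360],hsv[187,230],hsv[187,320],hsv[163,320],hsv[187,283])
a=cv2.resize(cv2.imread('pics/top0.png')[150:335,215:385],None,fx=4,fy=4,interpolation=cv2.INTER_CUBIC)[:,:]
cv2.imwrite('pics/c1.png',cv2.resize(a,None,fx=.8,fy=.8))
print(proj(z,[.4,-.2,0]))
E
python3 m.py
```

```text
table z 0.0003322987996601708
track 8149 [ 596.8 -224.6] [300.2 138.7] 89.23 z [0.0218 0.0308 0.0645]
rest 1155 [ 370.2 -315.2] [48.1 81.9] 76.39 z [0.0191 0.023  0.1067]
paddle 385 [ 369.8 -314.4] [22.2 59.3] 76.32 z [0.0414 0.0852 0.1076]
handle 193 [ 370.  -314.5] [22.2 22.3] 76.17 z [0.0987 0.1058 0.1079]
roller 947 [ 576.3 -316.7] [40.3 80.4] 88.0 z [0.0516 0.0613 0.0656]
stop 524 [ 582.2 -128.9] [ 34.9 103.1] 88.24 z [0.0561 0.0647 0.068 ]
[ 12 167 122] [ 17 134 162] [ 16 131 146] [ 16 134 143] [ 12 166 106] [120  14 127]
[294.68425134 286.57797321]
```

View pics/c1.png

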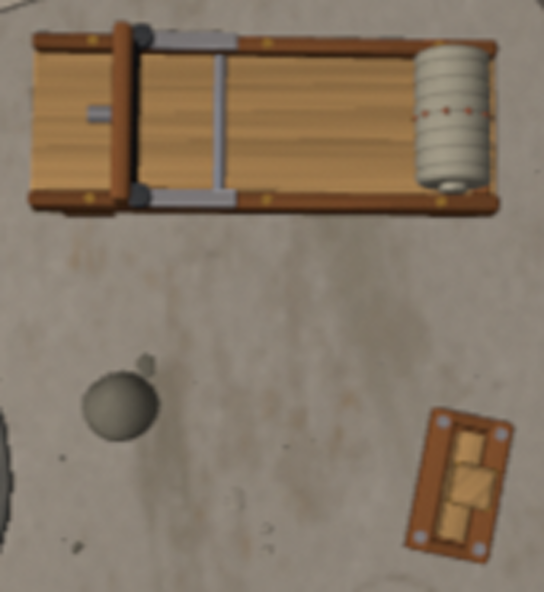

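The crop shows the ridge at crop column ~220 and the stop bar at ~120. The roller is at ~452 and the paddle stands in the slot with its handle at ~(472,487). Now I refine the track and ridge.

```bash
cat > m2.py <<'E'
from h import *
from scipy.spatial.transform import Rotation as Ro
z=load('top0'); W=world(z); p=z['p']; hsv=cv2.cvtColor(p,cv2.COLOR_RGB2HSV)
w=W[155:222,220:376]; k=(w[...,2]>.025)
k=cv2.morphologyEx(k.astype(np.uint8),cv2.MORPH_OPEN,np.ones((3,3)))>0
q=w[k]; r=cv2.minAreaRect((q[:,:2]*1000).astype(np.float32)); print('track',r)
# floor fit
f=W[172:205,295:335].reshape(-1,3); A=np.c_[f[:,:2],np.ones(len(f))]; g=np.linalg.lstsq(A,f[:,2],rcond=None)[0]; print('floor',g)
# ridge columns: low-sat pixels; subpixel centre per row
P=[]
for v in range(172,205):
    s=120-np.clip(hsv[v,270:297,1].astype(float),0,120); u=(s*np.arange(270,297)).sum()/s.sum()
    h=g@np.array([.58,-.17,1])+.0025; P.append(ray(z,u,v,h)[:2])
P=np.array(P); m=np.polyfit(P[:,0],P[:,1],1); print('ridge',P.mean(0),'slope',m,'res',np.std(P[:,1]-np.polyval(m,P[:,0])))
# roller crest: top of cylinder
rr=W[165:212,340:375].reshape(-1,3); rr=rr[rr[:,2]>.058]; print('roller',(rr[:,:2].min(0)+rr[:,:2].max(0))/2, rr[:,2].max(), np.median(rr,0))
st=W[155:222,240:268].reshape(-1,3); st=st[(st[:,2]>.062)&(st[:,2]<.075)]; print('stop y', np.percentile(st[:,1],[1,50,99]),np.median(st[:,2]), st[:,0].min(),st[:,0].max())
s=bot.read_state(); print(Ro.from_rotvec(s['tcp_rot']).as_matrix().round(3))
E
python3 m2.py
```

```text
track ((580.1121826171875, -209.20126342773438), (269.7157287597656, 104.48430633544922), 88.75682067871094)
 ** On entry to DLASCL parameter number  4 had an illegal value
 ** On entry to DLASCL parameter number  4 had an illegal valueTraceback (most recent call last):
  File "m2.py", line 8, in <module>
    f=W[172:205,295:335].reshape(-1,3); A=np.c_[f[:,:2],np.ones(len(f))]; g=np.linalg.lstsq(A,f[:,2],rcond=None)[0]; print('floor',g)
                                                                            ~~~~~~~~~~~~~~~^^^^^^^^^^^^^^^^^^^^^
    x, resids, rank, s = _umath_linalg.lstsq(a, b, rcond,
                         ~~~~~~~~~~~~~~~~~~~^^^^^^^^^^^^^
                                             signature=signature)
                                             ^^^^^^^^^^^^^^^^^^^^
    raise LinAlgError("SVD did not converge in Linear Least Squares")
numpy.linalg.LinAlgError: SVD did not converge in Linear Least Squares
```

```bash
sed -i 's/^f=\(.*\)reshape(-1,3); A/f=\1reshape(-1,3); f=f[~np.isnan(f[:,0])]; A/' m2.py; python3 m2.py
```

```text
track ((580.1121826171875, -209.20126342773438), (269.7157287597656, 104.48430633544922), 88.75682067871094)
floor [-0.00068151  0.05378924  0.03804849]
ridge [ 0.58112931 -0.18326889] slope [-0.02314128 -0.16982081] res 8.878104381631229e-05
roller [ 0.57666873 -0.31657907] 0.06807624393420791 [ 0.57627459 -0.31630967  0.06250417]
stop y [-0.13943984 -0.13183146 -0.12483221] 0.06543090819461396 0.5314344414007938 0.6337148771101042
[[ 0.954  0.299 -0.001]
 [ 0.299 -0.954  0.002]
 [ 0.    -0.002 -1.   ]]
```

>>> {"op": "jog_arm", "data": {
  "motion": [
    {"dx":1.4,"dy":2.74,"turn":-0.045},
    {"dx":1.4,"dy":2.74,"turn":-0.045},
    {"dx":1.4,"dy":2.74,"turn":-0.045},
    {"dx":1.4,"dy":2.74,"turn":-0.045},
    {"dx":1.4,"dy":2.74,"turn":-0.045},
    {"dx":1.4,"dy":2.74,"turn":-0.045},
    {"dx":1.4,"dy":2.74,"turn":-0.045},
    {"dx":1.4,"dy":2.74,"turn":-0.045},
    {"dx":1.4,"dy":2.74,"turn":-0.045},
    {"dx":1.4,"dy":2.74,"turn":-0.045},
    {"dx":1.4,"dy":2.74,"turn":-0.045},
    {"dx":1.4,"dy":2.74,"turn":-0.045}
  ],
  "fingers": 8.5
}}

```text
validation failed for argument at $.mo...
```

>>> {"op": "jog_arm", "data": {
  "motion": [
    {},
    {}
  ]
}}

```text
validation failed for argument at $.mo...
```

```bash
cat > st.py <<'E'
from h import *
from scipy.spatial.transform import Rotation as Ro
s=bot.read_state(); R=Ro.from_rotvec(s['tcp_rot']).as_matrix()
print(round(s['time'],2),s['tool_pos'].round(5),'jaw',np.degrees(np.arctan2(R[1,1],R[0,1])).round(2),'zax',R[:,2].round(4),'F',s['wrist_force'].round(2),'T',s['torque'].round(3),'w',s['width'],s['q'].round(2))
E
python3 st.py; python3 -c "
from h import *
shot('wrist','w1')"
```

```text
0.1 [ 0.20175 -0.64344  0.23005] jaw -72.59 zax [-5.e-04  2.e-03 -1.e+00] F [ 0.3  -0.32 -0.88] T [-0.034  0.011  0.029] w 0.9998550587811662 [-1.3   0.26  1.61  0.    1.27 -0.04]
```

View pics/w1.png

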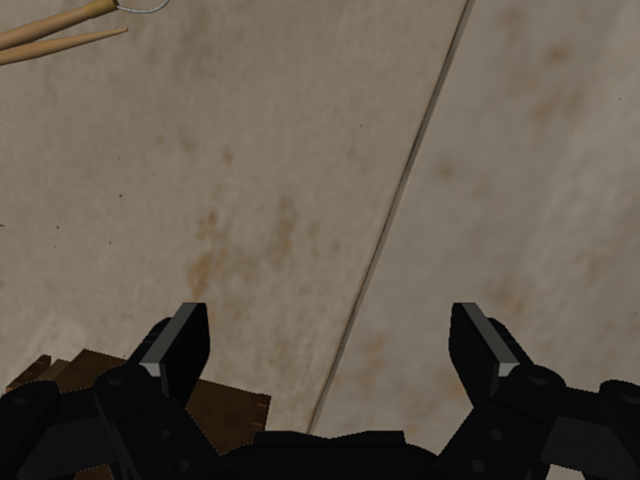

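The wrist picture is still of the starting place, with bare table and the tool sticks at top left, because the moves were refused. Every row probably needs all four keys.

>>> {"op": "jog_arm", "data": {
  "motion": [
    {"dx":1.4,"dy":2.74,"dz":0,"turn":-0.045},
    {"dx":1.4,"dy":2.74,"dz":0,"turn":-0.045},
    {"dx":1.4,"dy":2.74,"dz":0,"turn":-0.045},
    {"dx":1.4,"dy":2.74,"dz":0,"turn":-0.045},
    {"dx":1.4,"dy":2.74,"dz":0,"turn":-0.045},
    {"dx":1.4,"dy":2.74,"dz":0,"turn":-0.045},
    {"dx":1.4,"dy":2.74,"dz":0,"turn":-0.045},
    {"dx":1.4,"dy":2.74,"dz":0,"turn":-0.045},
    {"dx":1.4,"dy":2.74,"dz":0,"turn":-0.045},
    {"dx":1.4,"dy":2.74,"dz":0,"turn":-0.045},
    {"dx":1.4,"dy":2.74,"dz":0,"turn":-0.045},
    {"dx":1.4,"dy":2.74,"dz":0,"turn":-0.045}
  ],
  "fingers": 8.5
}}

```text
time: 1.15
tool_pos: [0.3701, -0.3137, 0.231]
tcp_rot: [-3.119, 0.374, 0.0]
wrist_force: [0.8, -0.1, -0.8]
width: 0.998
```

>>> {"op": "jog_arm", "data": {
  "motion": [
    {"dx":0,"dy":-0.1,"dz":-3,"turn":0},
    {"dx":0,"dy":0,"dz":-3,"turn":0},
    {"dx":0,"dy":0,"dz":-3,"turn":0},
    {"dx":0,"dy":0,"dz":-3,"turn":0},
    {"dx":0,"dy":0,"dz":-2,"turn":0},
    {"dx":0,"dy":0,"dz":-1.6,"turn":0},
    {"dx":0,"dy":0,"dz":-1.4,"turn":0},
    {"dx":0,"dy":0,"dz":0,"turn":0}
  ]
}}

```text
time: 1.82
tool_pos: [0.3676, -0.3141, 0.0579]
tcp_rot: [-3.116, 0.37, 0.009]
wrist_force: [-0.0, 0.2, 0.6]
width: 0.996
```

>>> {"op": "jog_arm", "data": {
  "motion": [
    {"dx":0,"dy":0,"dz":0,"turn":0},
    {"dx":0,"dy":0,"dz":0,"turn":0},
    {"dx":0,"dy":0,"dz":0,"turn":0},
    {"dx":0,"dy":0,"dz":0,"turn":0},
    {"dx":0,"dy":0,"dz":0,"turn":0},
    {"dx":0,"dy":0,"dz":0,"turn":0},
    {"dx":0,"dy":0,"dz":0,"turn":0},
    {"dx":0,"dy":0,"dz":0,"turn":0},
    {"dx":0,"dy":0,"dz":0,"turn":0},
    {"dx":0,"dy":0,"dz":0,"turn":0},
    {"dx":0,"dy":0,"dz":0,"turn":0},
    {"dx":0,"dy":0,"dz":0,"turn":0}
  ],
  "fingers": 0.5,
  "grip_force": 70
}}

```text
time: 2.82
tool_pos: [0.3707, -0.3171, 0.0624]
tcp_rot: [3.118, -0.37, 0.003]
wrist_force: [0.0, -0.6, 5.9]
width: 0.248
```

```bash
python3 st.py
```

```text
2.82 [ 0.3707  -0.31705  0.06241] jaw -103.53 zax [ 0.0015 -0.0015 -1.    ] F [ 0.03 -0.55  5.87] T [0.027 0.036 0.011] w 0.2475572749685076 [-0.76  0.08  2.16 -0.    0.9   1.05]
```

>>> {"op": "jog_arm", "data": {
  "motion": [
    {"dx":0,"dy":0,"dz":0.5,"turn":0},
    {"dx":0,"dy":0,"dz":1,"turn":0},
    {"dx":0,"dy":0,"dz":1,"turn":0},
    {"dx":0,"dy":0,"dz":1,"turn":0},
    {"dx":0,"dy":0,"dz":1.5,"turn":0},
    {"dx":0,"dy":0,"dz":2,"turn":0},
    {"dx":0,"dy":0,"dz":1.5,"turn":0},
    {"dx":0,"dy":0,"dz":0,"turn":0},
    {"dx":0,"dy":0,"dz":0,"turn":0},
    {"dx":0,"dy":0,"dz":0,"turn":0}
  ]
}}

```text
time: 3.65
tool_pos: [0.3696, -0.3159, 0.1459]
tcp_rot: [-3.119, 0.37, 0.001]
wrist_force: [-0.3, -0.6, -1.3]
width: 0.25
```

```bash
python3 st.py; python3 -c "
from h import *
shot('side','s2')
z=load('s2'); print(proj(z,[.3705,-.3155,.13]))
cv2.imwrite('pics/s2c.png',cv2.resize(cv2.imread('pics/s2.png')[150:350,130:430],None,fx=2.6,fy=2.6,interpolation=2))"; python3 st.py
```

```text
3.65 [ 0.36956 -0.3159   0.14587] jaw -103.53 zax [-4.e-04  5.e-04 -1.e+00] F [-0.25 -0.62 -1.33] T [-0.01  -0.057 -0.013] w 0.24956566550648135 [-0.76 -0.02  2.09  0.    1.08  1.05]
[254.29004546 241.78841049]
3.7 [ 0.36922 -0.3156   0.14528] jaw -103.53 zax [-0.0013  0.0013 -1.    ] F [-0.13  1.27 -1.37] T [ 0.023 -0.008 -0.101] w 0.25272085619520906 [-0.76 -0.02  2.09  0.    1.08  1.05]
```

View pics/s2c.png

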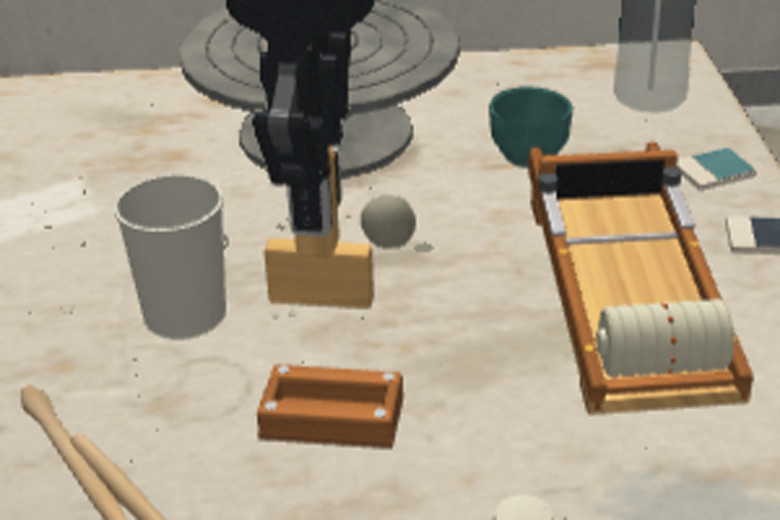

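The side view shows the paddle lifted clear and held upright: blade at crop (320,272), rest at (330,405), roller at (665,338). Next I measure the paddle in the hand from the depth.

Run:
```python
from h import *
z=load('s2'); W=world(z); w=W[240:270,225:280].reshape(-1,3)
c=w[(np.hypot(w[:,0]-.3694,w[:,1]+.3158)<.05)&(w[:,2]>.06)&(w[:,2]<.14)]
n=np.array([np.cos(np.radians(76.47)),np.sin(np.radians(76.47))]); t=np.array([n[1],-n[0]])
d=c[:,:2]-[.3694,-.3157]
a=d@n; b=d@t
k=(c[:,2]>.094)&(c[:,2]<.124)
print(len(c),'normal',np.percentile(a[k],[2,50,98]),'width',np.percentile(b[k],[0.5,99.5]),'z',np.percentile(c[:,2],[0,.5,1,2]))
A=np.c_[b[k],c[k,2]-.109,np.ones(k.sum())];g=np.median(a[k]);kk=np.abs(a[k]-g)<.004
print(np.linalg.lstsq(A[kk],a[k][kk],rcond=None)[0])
# side calibration check with roller & rest bottom
r=W[285:325,225:290].reshape(-1,3); r=r[(r[:,2]>.018)&(r[:,2]<.03)]; print('rest',cv2.minAreaRect((r[:,:2]*1000).astype(np.float32)),np.median(r[:,2]))
```

```text
1047 normal [-0.01109461 -0.00895557 -0.00332412] width [-0.03154496  0.02777492] z [0.08811911 0.08955394 0.08996919 0.09070984]
[ 0.00811432  0.0066564  -0.0090237 ]
rest ((367.8543395996094, -320.87921142578125), (50.287845611572266, 82.4521255493164), 75.05778503417969) 0.02073528312518087
```

>>> {"op": "jog_arm", "data": {
  "motion": [
    {"dx":1.8,"dy":-0.62,"dz":0,"turn":0.0268},
    {"dx":2.6,"dy":-0.62,"dz":0,"turn":0.0268},
    {"dx":3,"dy":-0.62,"dz":0,"turn":0.0268},
    {"dx":3,"dy":-0.62,"dz":0,"turn":0.0268},
    {"dx":3,"dy":-0.62,"dz":0,"turn":0.0268},
    {"dx":3,"dy":-0.62,"dz":0,"turn":0.0268},
    {"dx":2.5,"dy":-0.62,"dz":0,"turn":0.0268},
    {"dx":1.8,"dy":-0.62,"dz":0,"turn":0.0268},
    {"dx":0,"dy":0,"dz":-2,"turn":0},
    {"dx":0,"dy":0,"dz":-2.5,"turn":0},
    {"dx":0,"dy":0,"dz":-1.45,"turn":0},
    {"dx":0,"dy":0,"dz":0,"turn":0}
  ]
}}

```text
time: 4.7
tool_pos: [0.5729, -0.3631, 0.0799]
tcp_rot: [-3.135, 0.034, 0.015]
wrist_force: [-0.9, 0.7, -2.5]
width: 0.253
```

>>> {"op": "jog_arm", "data": {
  "motion": [
    {"dx":0,"dy":0,"dz":0,"turn":0},
    {"dx":0,"dy":0,"dz":0,"turn":0},
    {"dx":0,"dy":0,"dz":0,"turn":0}
  ]
}}

```text
time: 4.95
tool_pos: [0.5778, -0.3666, 0.0885]
tcp_rot: [3.14, -0.035, 0.004]
wrist_force: [0.2, 0.1, -1.5]
width: 0.25
```

```bash
python3 - <<'E'
from h import *
F=[]
import subprocess
for i in range(4):
    (shot('top','t3') if i==0 else shot('side','s3')); s=bot.read_state(); F.append(s['wrist_force'])
print(np.round(F,2))
a=cv2.imread('pics/top%s.png'%'0'); t=cv2.resize(cv2.imread('pics/t3.png')[140:260,215:415],None,fx=3.5,fy=3.5,interpolation=2)[:300]
s=cv2.resize(cv2.imread('pics/s3.png')[195:335,280:500],None,fx=2.1,fy=2.1,interpolation=2)
o=np.zeros((600,700,3),np.uint8); o[:300]=t; o[300:300+s.shape[0],:s.shape[1]]=s; cv2.imwrite('pics/c3.png',o)
E
python3 st.py
```

```text
[[ 0.46 -0.54 -0.96]
 [-0.06 -0.07 -0.56]
 [-0.26 -0.13 -0.87]
 [-0.32 -0.12 -0.31]]
5.15 [ 0.57757 -0.3664   0.08834] jaw -91.26 zax [ 0.002  -0.0013 -1.    ] F [-0.32 -0.12 -0.31] T [-0.033  0.002 -0.041] w 0.2457428066044381 [-0.6   0.39  1.71  0.    1.04  0.99]
```

View pics/c3.png

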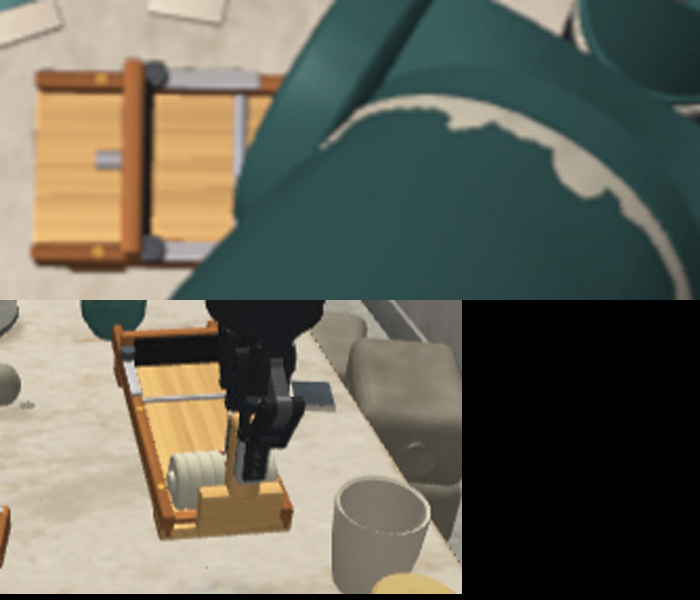

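Run:
```python
from h import *
z=load('s3')
for n,X in dict(bl=(.5776-.030,-.3664-.007,.032),br=(.5776+.030,-.3664-.007,.032),tl=(.53,-.344,.0313),tr=(.6287,-.346,.0313)).items():
    p=proj(z,X); print(n,p.round(1),((p-[280,195])*2.1+[0,300]).round(1))
z=load('top0')
print(bot.read_state()['tool_pos'])
```

```text
bl [375.9 307.7] [201.5 536.7]
br [413.8 304.3] [280.9 529.6]
tl [360.6 296.7] [169.3 513.5]
tr [421.3 292.2] [296.8 504.2]
[ 0.57757118 -0.36640066  0.08834288]
```

Run:
```python
from h import *
z=load('s3'); W=world(z); w=W[260:312,350:430]
def ex(m,n):
    q=w[m]; print(n,len(q),np.percentile(q[:,0],[.5,99.5]).round(4),np.median(q,0).round(4))
b=(w[...,1]<-.366)&(w[...,1]>-.39)&(w[...,2]>.04)&(w[...,2]<.066); ex(b,'blade')
t=(w[...,1]<-.335)&(w[...,1]>-.362)&(w[...,2]>.012)&(w[...,2]<.026); ex(t,'track')
for y in(-.34,-.33,-.32):
    t=(abs(w[...,1]-y)<.004)&(w[...,2]>.022)&(w[...,2]<.04); ex(t,'rails%g'%y)
```

```text
blade 517 [0.5445 0.6036] [ 0.5736 -0.3743  0.0531]
track 202 [0.5234 0.624 ] [ 0.5419 -0.3459  0.0193]
rails-0.34 112 [0.5238 0.6235] [ 0.541  -0.3396  0.0299]
rails-0.33 41 [0.5237 0.6242] [ 0.5325 -0.3292  0.0304]
rails-0.32 42 [0.5245 0.6255] [ 0.5319 -0.3208  0.0317]
```

>>> {"op": "jog_arm", "data": {
  "motion": [
    {"dx":0,"dy":0.1,"dz":-0.15,"turn":0},
    {"dx":0.01,"dy":0.3,"dz":-0.1,"turn":0},
    {"dx":0.01,"dy":0.35,"dz":0.02,"turn":0},
    {"dx":0.01,"dy":0.35,"dz":0.02,"turn":0},
    {"dx":0.01,"dy":0.3,"dz":0.01,"turn":0},
    {"dx":0,"dy":0.15,"dz":0.01,"turn":0},
    {"dx":0,"dy":0.15,"dz":0.01,"turn":0},
    {"dx":0,"dy":0.15,"dz":0.01,"turn":0},
    {"dx":0,"dy":0.15,"dz":0.01,"turn":0},
    {"dx":0,"dy":0.15,"dz":0.01,"turn":0},
    {"dx":0,"dy":0.15,"dz":0.01,"turn":0},
    {"dx":0,"dy":0.15,"dz":0.01,"turn":0}
  ]
}}

```text
time: 6.15
tool_pos: [0.5773, -0.3413, 0.0855]
tcp_rot: [3.141, -0.034, 0.0]
wrist_force: [-0.1, 0.3, -1.0]
width: 0.249
```

>>> {"op": "jog_arm", "data": {
  "motion": [
    {"dx":0.004,"dy":0.2,"dz":0.01,"turn":0},
    {"dx":0.004,"dy":0.2,"dz":0.01,"turn":0},
    {"dx":0.004,"dy":0.2,"dz":0.01,"turn":0},
    {"dx":0.004,"dy":0.2,"dz":0.01,"turn":0},
    {"dx":0.004,"dy":0.2,"dz":0.01,"turn":0},
    {"dx":0.004,"dy":0.2,"dz":0.01,"turn":0}
  ]
}}

```text
time: 6.65
tool_pos: [0.5776, -0.3292, 0.0861]
tcp_rot: [3.141, -0.034, 0.0]
wrist_force: [-0.3, -0.4, -1.0]
width: 0.252
```

```bash
python3 st.py
python3 - <<'E'
from h import *
shot('side','s4'); z=load('s4'); W=world(z)
r=W[250:310,340:430].reshape(-1,3); r=r[(r[:,2]>.045)&(r[:,2]<.072)]
print(bot.read_state()['wrist_force'])
s=cv2.resize(cv2.imread('pics/s4.png')[195:335,280:500],None,fx=2.5,fy=2.5,interpolation=2);cv2.imwrite('pics/s4c.png',s)
E
```

```text
6.65 [ 0.57755 -0.32919  0.0861 ] jaw -91.25 zax [ 0. -0. -1.] F [-0.26 -0.4  -1.04] T [-0.096  0.015 -0.016] w 0.2521996941066414 [-0.56  0.36  1.76 -0.    1.02  1.04]
[ 0.18440856  1.08347413 -1.31410724]
```

View pics/s4c.png

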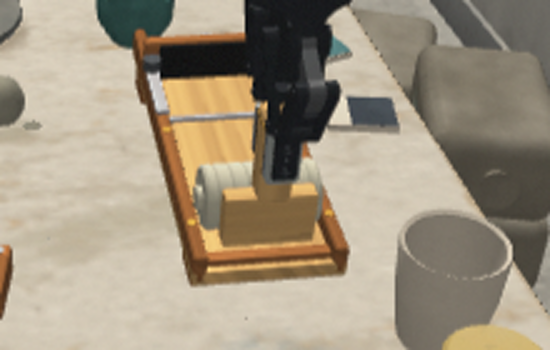

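The roller is rolling ahead of the blade, centred on the track (blade at crop (267,215), roller ~(258,190)). I carry on.

>>> {"op": "jog_arm", "data": {
  "motion": [
    {"dx":0.005,"dy":0.22,"dz":0.012,"turn":0},
    {"dx":0.005,"dy":0.25,"dz":0.012,"turn":0},
    {"dx":0.005,"dy":0.25,"dz":0.012,"turn":0},
    {"dx":0.005,"dy":0.25,"dz":0.012,"turn":0},
    {"dx":0.005,"dy":0.25,"dz":0.012,"turn":0},
    {"dx":0.005,"dy":0.25,"dz":0.012,"turn":0},
    {"dx":0.005,"dy":0.25,"dz":0.012,"turn":0},
    {"dx":0.005,"dy":0.25,"dz":0.012,"turn":0},
    {"dx":0.005,"dy":0.25,"dz":0.012,"turn":0},
    {"dx":0.005,"dy":0.25,"dz":0.012,"turn":0},
    {"dx":0.005,"dy":0.25,"dz":0.012,"turn":0},
    {"dx":0.005,"dy":0.25,"dz":0.012,"turn":0}
  ]
}}

```text
time: 7.7
tool_pos: [0.5782, -0.2994, 0.0875]
tcp_rot: [-3.141, 0.034, 0.0]
wrist_force: [-0.3, -0.3, 0.1]
width: 0.25
```

>>> {"op": "jog_arm", "data": {
  "motion": [
    {"dx":0.005,"dy":0.25,"dz":0.012,"turn":0},
    {"dx":0.005,"dy":0.25,"dz":0.012,"turn":0},
    {"dx":0.005,"dy":0.25,"dz":0.012,"turn":0},
    {"dx":0.005,"dy":0.25,"dz":0.012,"turn":0},
    {"dx":0.005,"dy":0.25,"dz":0.012,"turn":0},
    {"dx":0.005,"dy":0.25,"dz":0.012,"turn":0},
    {"dx":0.005,"dy":0.25,"dz":0.012,"turn":0},
    {"dx":0.005,"dy":0.25,"dz":0.012,"turn":0},
    {"dx":0.005,"dy":0.25,"dz":0.012,"turn":0},
    {"dx":0.005,"dy":0.25,"dz":0.012,"turn":0},
    {"dx":0.005,"dy":0.25,"dz":0.012,"turn":0},
    {"dx":0.005,"dy":0.25,"dz":0.012,"turn":0}
  ]
}}

```text
time: 8.7
tool_pos: [0.5787, -0.2694, 0.089]
tcp_rot: [3.141, -0.034, -0.0]
wrist_force: [-0.6, 0.2, -0.5]
width: 0.249
```

>>> {"op": "jog_arm", "data": {
  "motion": [
    {"dx":0.005,"dy":0.25,"dz":0.012,"turn":0},
    {"dx":0.005,"dy":0.25,"dz":0.012,"turn":0},
    {"dx":0.005,"dy":0.25,"dz":0.012,"turn":0},
    {"dx":0.005,"dy":0.25,"dz":0.012,"turn":0},
    {"dx":0.005,"dy":0.25,"dz":0.012,"turn":0},
    {"dx":0.005,"dy":0.25,"dz":0.012,"turn":0},
    {"dx":0.005,"dy":0.25,"dz":0.012,"turn":0},
    {"dx":0.005,"dy":0.25,"dz":0.012,"turn":0},
    {"dx":0.005,"dy":0.25,"dz":0.012,"turn":0},
    {"dx":0.005,"dy":0.22,"dz":0.012,"turn":0},
    {"dx":0.005,"dy":0.2,"dz":0.012,"turn":0},
    {"dx":0.005,"dy":0.17,"dz":0.012,"turn":0}
  ]
}}

```text
time: 9.7
tool_pos: [0.5793, -0.241, 0.0904]
tcp_rot: [-3.141, 0.034, 0.0]
wrist_force: [0.2, 0.1, -1.9]
width: 0.248
```

```bash
python3 - <<'E'
from h import *
shot('side','s5'); print(bot.read_state()['wrist_force'])
s=cv2.resize(cv2.imread('pics/s5.png')[195:335,280:500],None,fx=2.5,fy=2.5,interpolation=2);cv2.imwrite('pics/s5c.png',s)
E
python3 st.py
```

```text
[-0.36354732  0.29498707 -0.99130822]
9.75 [ 0.57935 -0.24075  0.0904 ] jaw -91.24 zax [-1.e-04  3.e-04 -1.e+00] F [-0.36  0.29 -0.99] T [0.002 0.007 0.031] w 0.24456240942605295 [-0.43  0.3   1.84  0.    1.01  1.16]
```

View pics/s5c.png

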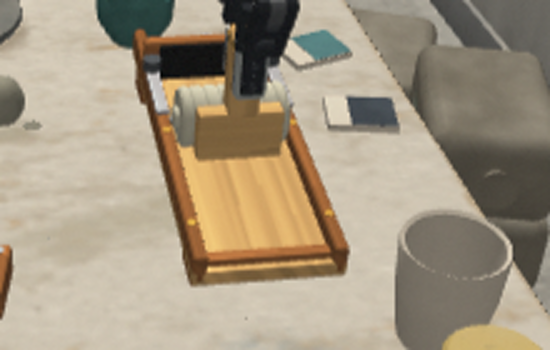

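The roller is close to the ridge (picture 8), still in front of the blade. I slow down for the crossing.

>>> {"op": "jog_arm", "data": {
  "motion": [
    {"dx":0.002,"dy":0.15,"dz":0.007,"turn":0},
    {"dx":0.002,"dy":0.12,"dz":0.006,"turn":0},
    {"dx":0.002,"dy":0.1,"dz":0.005,"turn":0},
    {"dx":0.002,"dy":0.1,"dz":0.005,"turn":0},
    {"dx":0.002,"dy":0.1,"dz":0.005,"turn":0},
    {"dx":0.002,"dy":0.1,"dz":0.005,"turn":0},
    {"dx":0.002,"dy":0.1,"dz":0.005,"turn":0},
    {"dx":0.002,"dy":0.1,"dz":0.005,"turn":0},
    {"dx":0.002,"dy":0.1,"dz":0.005,"turn":0},
    {"dx":0.002,"dy":0.1,"dz":0.005,"turn":0},
    {"dx":0.002,"dy":0.1,"dz":0.005,"turn":0},
    {"dx":0.002,"dy":0.1,"dz":0.005,"turn":0}
  ]
}}

```text
time: 10.75
tool_pos: [0.5796, -0.2285, 0.091]
tcp_rot: [3.141, -0.034, 0.0]
wrist_force: [-0.1, -1.1, -1.1]
width: 0.249
```

>>> {"op": "jog_arm", "data": {
  "motion": [
    {"dx":0.002,"dy":0.08,"dz":0.005,"turn":0},
    {"dx":0.002,"dy":0.08,"dz":0.005,"turn":0},
    {"dx":0.002,"dy":0.08,"dz":0.005,"turn":0},
    {"dx":0.002,"dy":0.08,"dz":0.005,"turn":0},
    {"dx":0.002,"dy":0.08,"dz":0.005,"turn":0},
    {"dx":0.002,"dy":0.08,"dz":0.005,"turn":0}
  ]
}}

```text
time: 11.25
tool_pos: [0.58, -0.2245, 0.0917]
tcp_rot: [3.14, -0.034, 0.001]
wrist_force: [0.3, -3.3, 0.3]
width: 0.251
```

>>> {"op": "jog_arm", "data": {
  "motion": [
    {"dx":0.002,"dy":0.08,"dz":0.005,"turn":0},
    {"dx":0.002,"dy":0.08,"dz":0.005,"turn":0},
    {"dx":0.002,"dy":0.08,"dz":0.005,"turn":0},
    {"dx":0.002,"dy":0.08,"dz":0.005,"turn":0}
  ]
}}

```text
time: 11.58
tool_pos: [0.5797, -0.2202, 0.0914]
tcp_rot: [-3.141, 0.034, 0.0]
wrist_force: [-0.6, -1.6, 0.0]
width: 0.253
```

>>> {"op": "jog_arm", "data": {
  "motion": [
    {"dx":0.002,"dy":0.08,"dz":0.005,"turn":0},
    {"dx":0.002,"dy":0.08,"dz":0.005,"turn":0},
    {"dx":0.002,"dy":0.08,"dz":0.005,"turn":0},
    {"dx":0.002,"dy":0.08,"dz":0.005,"turn":0}
  ]
}}

```text
time: 11.92
tool_pos: [0.5797, -0.217, 0.0915]
tcp_rot: [-3.141, 0.034, 0.001]
wrist_force: [-0.7, 0.0, -1.1]
width: 0.252
```

>>> {"op": "jog_arm", "data": {
  "motion": [
    {"dx":0.002,"dy":0.08,"dz":0.005,"turn":0},
    {"dx":0.002,"dy":0.08,"dz":0.005,"turn":0},
    {"dx":0.002,"dy":0.08,"dz":0.005,"turn":0},
    {"dx":0.002,"dy":0.08,"dz":0.005,"turn":0}
  ]
}}

```text
time: 12.25
tool_pos: [0.5799, -0.214, 0.0918]
tcp_rot: [-3.141, 0.034, 0.0]
wrist_force: [-0.2, -0.1, -2.2]
width: 0.249
```

>>> {"op": "jog_arm", "data": {
  "motion": [
    {"dx":0.002,"dy":0.08,"dz":0.005,"turn":0},
    {"dx":0.002,"dy":0.08,"dz":0.005,"turn":0},
    {"dx":0.002,"dy":0.08,"dz":0.005,"turn":0},
    {"dx":0.002,"dy":0.08,"dz":0.005,"turn":0}
  ]
}}

```text
time: 12.58
tool_pos: [0.58, -0.2108, 0.0921]
tcp_rot: [-3.141, 0.034, 0.0]
wrist_force: [0.7, -0.4, -1.2]
width: 0.249
```

>>> {"op": "jog_arm", "data": {
  "motion": [
    {"dx":0.002,"dy":0.08,"dz":0.005,"turn":0},
    {"dx":0.002,"dy":0.08,"dz":0.005,"turn":0},
    {"dx":0.002,"dy":0.08,"dz":0.005,"turn":0},
    {"dx":0.002,"dy":0.08,"dz":0.005,"turn":0}
  ]
}}

```text
time: 12.92
tool_pos: [0.5801, -0.2077, 0.0924]
tcp_rot: [3.141, -0.034, 0.0]
wrist_force: [0.8, 0.2, -0.9]
width: 0.25
```

```bash
python3 - <<'E'
from h import *
F=[]
for i in range(4): shot('side','s6'); F.append(bot.read_state()['wrist_force'])
print(np.round(F,2))
s=cv2.resize(cv2.imread('pics/s6.png')[195:300,310:430],None,fx=4,fy=4,interpolation=2);cv2.imwrite('pics/s6c.png',s)
E
python3 st.py
```

```text
[[-0.5   0.44 -1.66]
 [ 0.38  0.59 -0.42]
 [ 0.89 -0.7  -1.26]
 [-1.34 -0.52 -0.6 ]]
13.12 [ 0.5801  -0.20775  0.09232] jaw -91.24 zax [-1.e-04  0.e+00 -1.e+00] F [-1.34 -0.52 -0.6 ] T [-0.008  0.014  0.027] w 0.24579421247934338 [-0.38  0.27  1.86 -0.    1.01  1.21]
```

View pics/s6c.png

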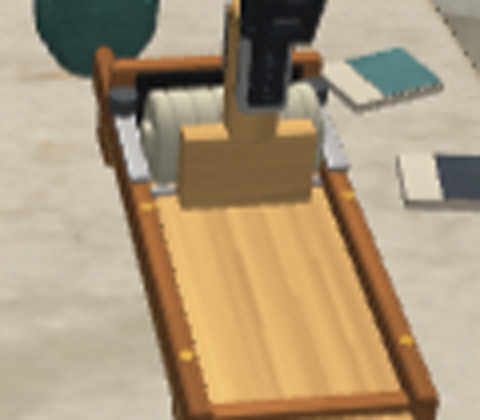

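The roller has crossed the ridge (crop row ~188) and lies in the cradle ahead of the blade. I creep towards the stop.

>>> {"op": "jog_arm", "data": {
  "motion": [
    {"dx":0.002,"dy":0.07,"dz":0.004,"turn":0},
    {"dx":0.002,"dy":0.07,"dz":0.004,"turn":0},
    {"dx":0.002,"dy":0.07,"dz":0.004,"turn":0},
    {"dx":0.002,"dy":0.07,"dz":0.004,"turn":0},
    {"dx":0.002,"dy":0.07,"dz":0.004,"turn":0},
    {"dx":0.002,"dy":0.07,"dz":0.004,"turn":0}
  ]
}}

```text
time: 13.62
tool_pos: [0.5803, -0.2035, 0.0926]
tcp_rot: [3.141, -0.034, 0.0]
wrist_force: [-0.3, 0.0, -1.7]
width: 0.248
```

>>> {"op": "jog_arm", "data": {
  "motion": [
    {"dx":0.001,"dy":0.05,"dz":0.003,"turn":0},
    {"dx":0.001,"dy":0.05,"dz":0.003,"turn":0},
    {"dx":0.001,"dy":0.05,"dz":0.003,"turn":0},
    {"dx":0.001,"dy":0.05,"dz":0.003,"turn":0},
    {"dx":0.001,"dy":0.05,"dz":0.003,"turn":0},
    {"dx":0.001,"dy":0.05,"dz":0.003,"turn":0}
  ]
}}

```text
time: 14.12
tool_pos: [0.5803, -0.2005, 0.0928]
tcp_rot: [3.141, -0.034, 0.0]
wrist_force: [1.1, 0.6, -0.7]
width: 0.25
```

>>> {"op": "jog_arm", "data": {
  "motion": [
    {"dx":0.001,"dy":0.05,"dz":0.003,"turn":0},
    {"dx":0.001,"dy":0.05,"dz":0.003,"turn":0},
    {"dx":0.001,"dy":0.05,"dz":0.003,"turn":0},
    {"dx":0.001,"dy":0.05,"dz":0.003,"turn":0}
  ]
}}

```text
time: 14.45
tool_pos: [0.5803, -0.1985, 0.0929]
tcp_rot: [3.141, -0.034, 0.0]
wrist_force: [0.2, 0.2, -1.3]
width: 0.25
```

>>> {"op": "jog_arm", "data": {
  "motion": [
    {"dx":0.001,"dy":0.05,"dz":0.003,"turn":0},
    {"dx":0.001,"dy":0.05,"dz":0.003,"turn":0},
    {"dx":0.001,"dy":0.05,"dz":0.003,"turn":0}
  ]
}}

```text
time: 14.7
tool_pos: [0.5804, -0.1971, 0.093]
tcp_rot: [3.141, -0.034, 0.0]
wrist_force: [0.6, -0.6, -1.0]
width: 0.248
```

>>> {"op": "jog_arm", "data": {
  "motion": [
    {"dx":0.001,"dy":0.05,"dz":0.003,"turn":0},
    {"dx":0.001,"dy":0.05,"dz":0.003,"turn":0},
    {"dx":0.001,"dy":0.05,"dz":0.003,"turn":0}
  ]
}}

```text
time: 14.95
tool_pos: [0.5804, -0.1955, 0.093]
tcp_rot: [-3.141, 0.034, 0.0]
wrist_force: [0.4, -0.2, -1.0]
width: 0.251
```

>>> {"op": "jog_arm", "data": {
  "motion": [
    {"dx":0.001,"dy":0.04,"dz":0.002,"turn":0},
    {"dx":0.001,"dy":0.04,"dz":0.002,"turn":0},
    {"dx":0.001,"dy":0.04,"dz":0.002,"turn":0}
  ]
}}

```text
time: 15.2
tool_pos: [0.5804, -0.1943, 0.0931]
tcp_rot: [-3.141, 0.034, 0.0]
wrist_force: [0.7, -0.9, -0.7]
width: 0.251
```

>>> {"op": "jog_arm", "data": {
  "motion": [
    {"dx":0.001,"dy":0.04,"dz":0.002,"turn":0},
    {"dx":0.001,"dy":0.04,"dz":0.002,"turn":0},
    {"dx":0.001,"dy":0.04,"dz":0.002,"turn":0}
  ]
}}

```text
time: 15.45
tool_pos: [0.5805, -0.1932, 0.0932]
tcp_rot: [3.141, -0.034, 0.0]
wrist_force: [0.5, -0.4, -0.2]
width: 0.249
```

>>> {"op": "jog_arm", "data": {
  "motion": [
    {"dx":0.001,"dy":0.03,"dz":0.002,"turn":0},
    {"dx":0.001,"dy":0.03,"dz":0.002,"turn":0},
    {"dx":0.001,"dy":0.03,"dz":0.002,"turn":0}
  ]
}}

```text
time: 15.7
tool_pos: [0.5805, -0.1923, 0.0932]
tcp_rot: [-3.141, 0.034, -0.0]
wrist_force: [0.4, -0.8, -0.1]
width: 0.249
```

>>> {"op": "jog_arm", "data": {
  "motion": [
    {"dx":0.001,"dy":0.03,"dz":0.002,"turn":0},
    {"dx":0.001,"dy":0.03,"dz":0.002,"turn":0}
  ]
}}

```text
time: 15.87
tool_pos: [0.5805, -0.1917, 0.0933]
tcp_rot: [3.141, -0.034, 0.0]
wrist_force: [0.0, -0.9, -0.8]
width: 0.248
```

>>> {"op": "jog_arm", "data": {
  "motion": [
    {"dx":0.001,"dy":0.02,"dz":0.001,"turn":0},
    {"dx":0.001,"dy":0.02,"dz":0.001,"turn":0}
  ]
}}

```text
time: 16.03
tool_pos: [0.5805, -0.1914, 0.0933]
tcp_rot: [3.141, -0.034, 0.0]
wrist_force: [-0.5, -0.9, -0.9]
width: 0.25
```

>>> {"op": "jog_arm", "data": {
  "motion": [
    {"dx":0.001,"dy":0.03,"dz":0.002,"turn":0},
    {"dx":0.001,"dy":0.03,"dz":0.002,"turn":0}
  ]
}}

```text
time: 16.2
tool_pos: [0.5806, -0.1912, 0.0933]
tcp_rot: [3.14, -0.034, 0.0]
wrist_force: [-0.5, -2.9, -1.8]
width: 0.246
```

>>> {"op": "jog_arm", "data": {
  "motion": [
    {"dx":0.001,"dy":0.02,"dz":0.001,"turn":0},
    {"dx":0.001,"dy":0.02,"dz":0.001,"turn":0}
  ]
}}

```text
time: 16.37
tool_pos: [0.5805, -0.1912, 0.0934]
tcp_rot: [3.14, -0.034, 0.0]
wrist_force: [-0.2, -5.4, -1.5]
width: 0.247
```

Stop contact found. I hold here and average the force.

```bash
cat > fa.py <<'E'
from h import *
F=[]
for i in range(6): viewer.read_camera('side'); F.append(bot.read_state()['wrist_force'])
s=bot.read_state(); print(np.round(F,2)[:,1],np.mean(F,0).round(2),s['time'],s['tool_pos'].round(4))
E
python3 fa.py
```

```text
[-5.18 -5.5  -4.94 -4.92 -5.31 -5.59] [-0.37 -5.24 -2.5 ] 16.6667 [ 0.5806 -0.1912  0.0934]
```

>>> {"op": "jog_arm", "data": {
  "motion": [
    {"dx":0,"dy":0,"dz":0,"turn":0},
    {"dx":0,"dy":0,"dz":0,"turn":0},
    {"dx":0,"dy":0,"dz":0,"turn":0},
    {"dx":0,"dy":0,"dz":0,"turn":0},
    {"dx":0,"dy":0,"dz":0,"turn":0},
    {"dx":0,"dy":0,"dz":0,"turn":0}
  ]
}}

```text
time: 17.17
tool_pos: [0.5806, -0.1912, 0.0934]
tcp_rot: [3.14, -0.034, 0.0]
wrist_force: [0.1, -4.2, -1.9]
width: 0.246
```

>>> {"op": "jog_arm", "data": {
  "motion": [
    {"dx":0,"dy":0,"dz":0,"turn":0},
    {"dx":0,"dy":0,"dz":0,"turn":0},
    {"dx":0,"dy":0,"dz":0,"turn":0},
    {"dx":0,"dy":0,"dz":0,"turn":0},
    {"dx":0,"dy":0,"dz":0,"turn":0},
    {"dx":0,"dy":0,"dz":0,"turn":0}
  ]
}}

```text
time: 17.67
tool_pos: [0.5806, -0.1912, 0.0933]
tcp_rot: [3.14, -0.034, 0.0]
wrist_force: [-0.4, -5.4, -1.5]
width: 0.252
```

```bash
python3 fa.py
```

```text
[-5.25 -6.46 -4.64 -4.3  -4.1  -4.37] [-0.43 -4.85 -2.48] 17.9667 [ 0.5806 -0.1912  0.0934]
```

>>> {"op": "jog_arm", "data": {
  "motion": [
    {"dx":0,"dy":-0.05,"dz":0,"turn":0},
    {"dx":0,"dy":-0.1,"dz":0,"turn":0},
    {"dx":0,"dy":-0.15,"dz":0,"turn":0},
    {"dx":0,"dy":-0.2,"dz":0,"turn":0},
    {"dx":0,"dy":-0.35,"dz":0,"turn":0},
    {"dx":-0.02,"dy":-0.6,"dz":0,"turn":0},
    {"dx":-0.02,"dy":-0.8,"dz":0,"turn":0},
    {"dx":-0.02,"dy":-0.8,"dz":0.3,"turn":0},
    {"dx":-0.02,"dy":-0.7,"dz":1,"turn":0},
    {"dx":0,"dy":-0.3,"dz":1.5,"turn":0},
    {"dx":0,"dy":0,"dz":1.5,"turn":0},
    {"dx":0,"dy":0,"dz":0.8,"turn":0}
  ]
}}

```text
time: 18.97
tool_pos: [0.581, -0.2324, 0.1473]
tcp_rot: [3.14, -0.036, 0.005]
wrist_force: [-0.1, 0.0, -0.7]
width: 0.249
```

>>> {"op": "jog_arm", "data": {
  "motion": [
    {"dx":-1,"dy":-0.4,"dz":0,"turn":-0.0216},
    {"dx":-2,"dy":-0.8,"dz":0,"turn":-0.0216},
    {"dx":-2.5,"dy":-1,"dz":0,"turn":-0.0216},
    {"dx":-3,"dy":-1.2,"dz":0,"turn":-0.0216},
    {"dx":-3,"dy":-1.2,"dz":0,"turn":-0.0216},
    {"dx":-3,"dy":-1.2,"dz":0,"turn":-0.0216},
    {"dx":-2.5,"dy":-1,"dz":0,"turn":-0.0216},
    {"dx":-2,"dy":-0.8,"dz":0,"turn":-0.0216},
    {"dx":-1.2,"dy":-0.5,"dz":0,"turn":-0.0216},
    {"dx":-0.7,"dy":-0.3,"dz":0,"turn":-0.0213},
    {"dx":0,"dy":0,"dz":0,"turn":0},
    {"dx":0,"dy":0,"dz":0,"turn":0}
  ]
}}

```text
time: 19.97
tool_pos: [0.371, -0.3149, 0.1444]
tcp_rot: [-3.119, 0.373, -0.001]
wrist_force: [1.4, -0.6, 0.1]
width: 0.247
```

>>> {"op": "jog_arm", "data": {
  "motion": [
    {"dx":0,"dy":0,"dz":0,"turn":0},
    {"dx":0,"dy":0,"dz":0,"turn":0},
    {"dx":0,"dy":0,"dz":0,"turn":0},
    {"dx":0,"dy":0,"dz":0,"turn":0}
  ]
}}

```text
time: 20.3
tool_pos: [0.3714, -0.3145, 0.1443]
tcp_rot: [-3.12, 0.37, -0.0]
wrist_force: [0.0, 0.3, -1.7]
width: 0.247
```

```bash
python3 st.py
python3 - <<'E'
from h import *
shot('side','s7'); shot('top','t7')
z=load('t7'); W=world(z)
rr=W[160:212,240:300].reshape(-1,3); rr=rr[(rr[:,2]>.068)&(rr[:,2]<.1)]; print('roller',len(rr),np.median(rr,0))
s=np.hstack([cv2.resize(cv2.imread('pics/s7.png')[190:330,215:415],None,fx=4,fy=4,interpolation=2)]);cv2.imwrite('pics/s7c.png',s)
z=load('s7'); W=world(z)
r=W[285:325,225:290].reshape(-1,3); r=r[(r[:,2]>.018)&(r[:,2]<.026)]; print('rest',cv2.minAreaRect((r[:,:2]*1000).astype(np.float32)))
E
python3 st.py
```

```text
20.3 [ 0.37142 -0.31449  0.14429] jaw -103.54 zax [ 0.e+00  2.e-04 -1.e+00] F [ 0.04  0.27 -1.71] T [0.022 0.017 0.085] w 0.24707819569303605 [-0.75 -0.02  2.09  0.    1.07  1.05]
roller 558 [ 0.58060364 -0.17191402  0.07051844]
rest ((367.89959716796875, -320.7984619140625), (50.25870895385742, 81.88335418701172), 75.77592468261719)
20.4 [ 0.37117 -0.31455  0.14426] jaw -103.56 zax [-1.e-04  1.e-04 -1.e+00] F [-0.26 -0.55 -1.26] T [-0.004  0.038  0.044] w 0.24908892522458081 [-0.75 -0.02  2.09  0.    1.07  1.05]
```

View pics/s7c.png

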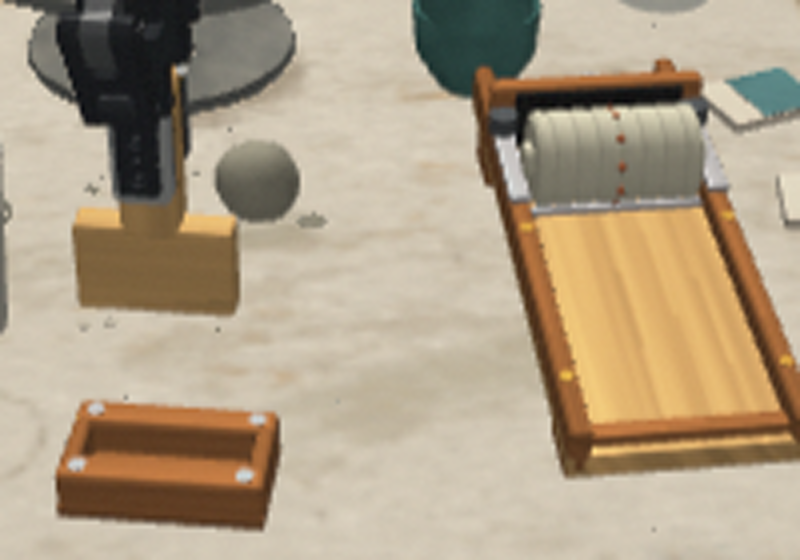

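The roller lies in the cradle behind the ridge (crop (613,155)) and the paddle is upright above the rest. I lower it to just above the slot and check the alignment.

>>> {"op": "jog_arm", "data": {
  "motion": [
    {"dx":-0.12,"dy":-0.09,"dz":-1,"turn":0},
    {"dx":0,"dy":0,"dz":-1.5,"turn":0},
    {"dx":0,"dy":0,"dz":-1.5,"turn":0},
    {"dx":0,"dy":0,"dz":-1,"turn":0},
    {"dx":0,"dy":0,"dz":-0.7,"turn":0},
    {"dx":0,"dy":0,"dz":-0.3,"turn":0},
    {"dx":0,"dy":0,"dz":0,"turn":0},
    {"dx":0,"dy":0,"dz":0,"turn":0},
    {"dx":0,"dy":0,"dz":0,"turn":0},
    {"dx":0,"dy":0,"dz":0,"turn":0}
  ]
}}

```text
time: 21.23
tool_pos: [0.3701, -0.3162, 0.0852]
tcp_rot: [3.118, -0.372, 0.002]
wrist_force: [0.6, -0.5, -0.7]
width: 0.249
```

```bash
python3 st.py
python3 - <<'E'
from h import *
shot('side','s8'); shot('side','s8')
z=load('s8'); W=world(z); w=W[255:330,215:300].reshape(-1,3); w=w[~np.isnan(w[:,0])]
th=np.radians(76.4); n=np.array([np.cos(th),np.sin(th)]); t=np.array([n[1],-n[0]])
a=w[:,:2]@n; b=w[:,:2]@t
k=(w[:,2]>.036)&(w[:,2]<.064)&(np.hypot(w[:,0]-.37,w[:,1]+.315)<.045)
print('blade face',np.percentile(a[k],[5,50,95]).round(4),'t',np.percentile(b[k],[.5,99.5]).round(4), np.percentile(b[k],[.5,99.5]).mean(),'zmin')
k=(w[:,2]>.018)&(w[:,2]<.024)
print('rest t',np.percentile(b[k],[.5,99.5]).round(4),np.percentile(b[k],[.5,99.5]).mean(),'n',np.percentile(a[k],[.5,99.5]).round(4))
# front rim: front edge a0
k=(w[:,2]>.005)&(w[:,2]<.017)&(abs(b-.43)<.06)
print('rest front face',np.percentile(a[k],[5,25,50,75]).round(4))
# nominal
print('nominal rest n,t',np.array([.3702,-.3152])@n,np.array([.3702,-.3152])@t)
cv2.imwrite('pics/s8c.png',cv2.resize(cv2.imread('pics/s8.png')[240:330,210:310],None,fx=6,fy=6,interpolation=2))
E
```

```text
21.23 [ 0.37015 -0.31623  0.08521] jaw -103.61 zax [ 0.0012 -0.0012 -1.    ] F [ 0.64 -0.54 -0.66] T [-0.016  0.006  0.019] w 0.24941824834738605 [-0.76  0.05  2.14  0.    0.95  1.05]
blade face [-0.2308 -0.2291 -0.227 ] t [0.4021 0.4616] 0.4318796570950195 zmin
rest t [0.3406 0.4734] 0.4069753798980904 n [-0.2497 -0.128 ]
rest front face [-0.2492 -0.2479 -0.2461 -0.2146]
nominal rest n,t -0.21931249711177897 0.43393675646411417
```

View pics/s8c.png

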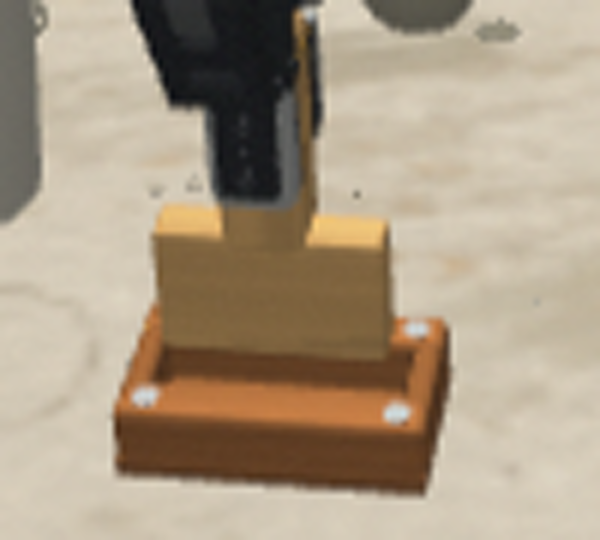

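Run:
```python
from h import *
z=load('s8'); th=np.radians(76.4); n=np.array([np.cos(th),np.sin(th)]); t=np.array([n[1],-n[0]])
def f(name,u,v,h):
    X=ray(z,210+(u+.5)/6-.5,240+(v+.5)/6-.5,h)[:2]; print(name,'n',round(X@n*1000,1),'t',round(X@t*1000,1))
f('bl',162,347,.029);f('br',387,358,.029)
# bolt heads (symmetric about rest centre)
for c in((145,397),(397,413),(416,329)): f('bolt',*c,.0225)
for c in((119,412),(428,432),(447,320)): f('outer',*c,.022)
for c in((150,380),(405,392)): f('slotfront',*c,.022)
```

```text
bl n -229.6 t 402.1
br n -227.7 t 461.3
bolt n -242.1 t 400.1
bolt n -241.3 t 466.0
bolt n -207.7 t 465.5
outer n -247.9 t 394.6
outer n -247.1 t 475.0
outer n -202.5 t 473.0
slotfront n -234.8 t 399.6
slotfront n -232.5 t 466.6
```

>>> {"op": "jog_arm", "data": {
  "motion": [
    {"dx":0.07,"dy":-0.14,"dz":0,"turn":0},
    {"dx":0,"dy":0,"dz":-0.2,"turn":0},
    {"dx":0,"dy":0,"dz":-0.2,"turn":0},
    {"dx":0,"dy":0,"dz":-0.2,"turn":0},
    {"dx":0,"dy":0,"dz":-0.2,"turn":0},
    {"dx":0,"dy":0,"dz":-0.1,"turn":0},
    {"dx":0,"dy":0,"dz":-0.1,"turn":0},
    {"dx":0,"dy":0,"dz":0,"turn":0},
    {"dx":0,"dy":0,"dz":0,"turn":0}
  ]
}}

```text
time: 22.08
tool_pos: [0.3702, -0.3171, 0.0743]
tcp_rot: [-3.119, 0.372, 0.0]
wrist_force: [0.2, 0.7, -0.2]
width: 0.251
```

```bash
python3 fa.py
```

```text
[ 0.64  0.45 -0.35 -0.7   0.19 -0.8 ] [ 0.31 -0.09 -1.41] 22.3833 [ 0.3704 -0.3171  0.0744]
```

No contact force so far, so the blade is entering the slot.

>>> {"op": "jog_arm", "data": {
  "motion": [
    {"dx":0,"dy":0,"dz":-0.15,"turn":0},
    {"dx":0,"dy":0,"dz":-0.15,"turn":0},
    {"dx":0,"dy":0,"dz":-0.15,"turn":0},
    {"dx":0,"dy":0,"dz":-0.15,"turn":0}
  ]
}}

```text
time: 22.72
tool_pos: [0.3702, -0.317, 0.0681]
tcp_rot: [-3.119, 0.372, 0.0]
wrist_force: [-0.0, -0.2, -1.1]
width: 0.248
```

>>> {"op": "jog_arm", "data": {
  "motion": [
    {"dx":0,"dy":0,"dz":-0.1,"turn":0},
    {"dx":0,"dy":0,"dz":-0.1,"turn":0},
    {"dx":0,"dy":0,"dz":-0.1,"turn":0},
    {"dx":0,"dy":0,"dz":-0.1,"turn":0},
    {"dx":0,"dy":0,"dz":0,"turn":0}
  ]
}}

```text
time: 23.13
tool_pos: [0.3702, -0.317, 0.0641]
tcp_rot: [-3.119, 0.372, 0.0]
wrist_force: [0.5, 0.0, -0.3]
width: 0.252
```

```bash
python3 fa.py
```

```text
[ 0.08 -0.05 -0.01 -0.22  0.05 -0.1 ] [-0.23 -0.04 -0.9 ] 23.4333 [ 0.3703 -0.3171  0.0644]
```

Still free, with no side force. Now I find the slot floor.

>>> {"op": "jog_arm", "data": {
  "motion": [
    {"dx":0,"dy":0,"dz":-0.05,"turn":0},
    {"dx":0,"dy":0,"dz":-0.05,"turn":0},
    {"dx":0,"dy":0,"dz":-0.05,"turn":0},
    {"dx":0,"dy":0,"dz":0,"turn":0}
  ]
}}

```text
time: 23.77
tool_pos: [0.3702, -0.317, 0.0627]
tcp_rot: [-3.119, 0.372, 0.0]
wrist_force: [0.3, 0.6, -0.9]
width: 0.25
```

>>> {"op": "jog_arm", "data": {
  "motion": [
    {"dx":0,"dy":0,"dz":-0.04,"turn":0},
    {"dx":0,"dy":0,"dz":-0.03,"turn":0},
    {"dx":0,"dy":0,"dz":0,"turn":0}
  ]
}}

```text
time: 24.02
tool_pos: [0.3704, -0.3172, 0.0624]
tcp_rot: [3.119, -0.372, 0.0]
wrist_force: [-0.3, 0.7, 1.5]
width: 0.247
```

The blade is on the slot floor. I release it and lift away.

>>> {"op": "jog_arm", "data": {
  "motion": [
    {"dx":0,"dy":0,"dz":0,"turn":0},
    {"dx":0,"dy":0,"dz":0,"turn":0},
    {"dx":0,"dy":0,"dz":0,"turn":0},
    {"dx":0,"dy":0,"dz":0,"turn":0},
    {"dx":0,"dy":0,"dz":0,"turn":0},
    {"dx":0,"dy":0,"dz":0,"turn":0}
  ],
  "fingers": 3,
  "grip_force": 20
}}

```text
time: 24.52
tool_pos: [0.3702, -0.3171, 0.0621]
tcp_rot: [-3.119, 0.372, 0.0]
wrist_force: [-0.5, 0.5, 0.3]
width: 0.351
```

>>> {"op": "jog_arm", "data": {
  "motion": [
    {"dx":0,"dy":0,"dz":0,"turn":0},
    {"dx":0,"dy":0,"dz":0,"turn":0},
    {"dx":0,"dy":0,"dz":0,"turn":0},
    {"dx":0,"dy":0,"dz":0,"turn":0},
    {"dx":0,"dy":0,"dz":0,"turn":0},
    {"dx":0,"dy":0,"dz":0,"turn":0},
    {"dx":0,"dy":0,"dz":0,"turn":0},
    {"dx":0,"dy":0,"dz":0,"turn":0}
  ],
  "fingers": 8.5
}}

```text
time: 25.18
tool_pos: [0.3703, -0.3171, 0.0621]
tcp_rot: [-3.119, 0.372, 0.0]
wrist_force: [0.6, -0.2, 0.0]
width: 0.995
```

>>> {"op": "jog_arm", "data": {
  "motion": [
    {"dx":0,"dy":0,"dz":0.5,"turn":0},
    {"dx":0,"dy":0,"dz":1,"turn":0},
    {"dx":0,"dy":0,"dz":1.5,"turn":0},
    {"dx":0,"dy":0,"dz":2,"turn":0},
    {"dx":0,"dy":0,"dz":2.5,"turn":0},
    {"dx":0,"dy":0,"dz":3,"turn":0},
    {"dx":0,"dy":0,"dz":3,"turn":0},
    {"dx":0,"dy":0,"dz":1.5,"turn":0},
    {"dx":0,"dy":0,"dz":0,"turn":0},
    {"dx":0,"dy":0,"dz":0,"turn":0},
    {"dx":0,"dy":0,"dz":0,"turn":0}
  ]
}}

```text
time: 26.1
tool_pos: [0.3698, -0.3166, 0.2116]
tcp_rot: [-3.119, 0.372, 0.001]
wrist_force: [-0.3, 0.4, -0.9]
width: 0.998
```

```bash
python3 st.py
python3 - <<'E'
from h import *
shot('side','s9'); shot('top','t9')
z=load('t9'); W=world(z)
rr=W[160:212,240:300].reshape(-1,3); rr=rr[(rr[:,2]>.068)&(rr[:,2]<.1)]; print('roller',len(rr),np.median(rr,0))
cv2.imwrite('pics/s9c.png',cv2.resize(cv2.imread('pics/s9.png')[150:400,170:470],None,fx=2.4,fy=2.4,interpolation=2))
E
```

```text
26.1 [ 0.36978 -0.31663  0.21161] jaw -103.61 zax [-7.e-04  6.e-04 -1.e+00] F [-0.28  0.38 -0.94] T [-0.005  0.015 -0.015] w 0.9977679829193593 [-0.76 -0.08  2.02 -0.    1.21  1.05]
roller 552 [ 0.58088488 -0.17263457  0.07044605]
```

View pics/s9c.png

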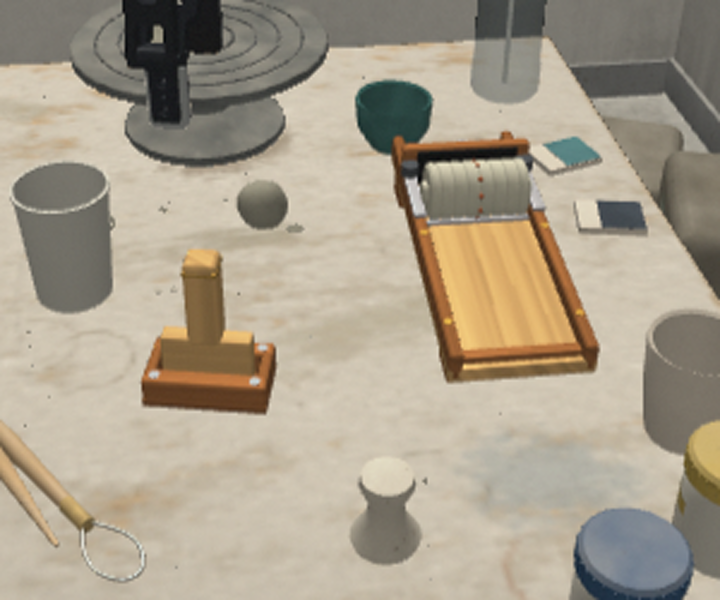

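The paddle stands upright in its rest (crop (205,330)), the roller lies in the cradle (475,190), and the bystanders are unmoved. I hand the job in.

```bash
python3 -c "
from h import *
print(bot.finish_job())"
```

```text
the job is handed in; nothing more can be done
None
```

The job is done and handed in at about 26 s of the 67 s allowed. I rolled the roller up the track with the paddle blade, over the ridge and into the cradle. I then pressed it on the end stop for about 1.6 s and put the paddle back upright in its rest.

- **Press force:** The averages at the start and end of the hold were 5.2 N and 4.9 N. Single readings ran from 4.1 to 6.5 N, with noise of about 0.7 N. On the ridge the highest reading was 3.3 N. Forces were only sampled between moves, so short peaks in between were not seen. No reading came near 8 N.
- **Last checks:** The final picture shows the paddle upright in its slot and the open gripper clear of everything. The bowl, clay and stamp look unmoved. The top camera puts the roller's middle about 2 mm downhill of the seat, so it is in the cradle, resting back against the ridge.
- **Disagreement:** Over the rest, the side and top cameras disagreed by about 3 mm on where the slot lay. I aimed between them, and the blade went in with no measurable side force.
- **Refused move:** My first two move calls were refused because rows had keys missing. Nothing moved then.

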